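# Run out the foil-reel arm of a stamping press to its last hole

### The job

Pull the telescopic arm that carries the foil reel out to its longest setting: press its black button down, slide it along the slot to the last hole, the one nearest the reel, and let it pop up there so that the arm is locked, then let go. Leave the other arm, the one with the flat stop plate, as it is set.

Things in the scene. Friction and masses are not known exactly. Their poses are not given: they have to be found in the camera images.
- foil_arm_grip (a point): Centre of the reel arm's button, an upright black cylinder of 24 mm diameter, 34 mm tall, on a 7 mm stem with a 14 mm square steel shoulder. It is sprung up: 2 N to start, 5 N for its full 8 mm travel. Up, this point is 33 mm and its underside 16 mm above the tube's top face. It starts up in the first hole, farthest from the reel. Pinch it from any side; about 1.5 N slides it once pressed.
- foil_arm_base: Fixed level tube of the reel arm, dark steel, 240 x 30 mm on two green feet; origin at bench level under its middle, x along it towards the reel, z up. Its top face, 50 mm above the bench, has three holes 32 mm long, 18 mm wide at x = -60, 0 and 60 mm, joined by a narrow slot. A brass-coloured reel, 48 mm diameter, is at the end of the aluminium inner tube, which moves with the button.
- far_hole (a point): Middle of the reel arm's last hole, nearest the reel, level with the tube's top face; fixed, x along the slot towards the reel, z up. Pressed 6 mm or more, the button slides along the slot; let go within 8 mm of a hole's middle it pops up and locks (9 mm play either way); between holes it stays down. The slot goes on 25 mm past this point.
- stop_arm_grip (a point): Centre of the black button of the other arm, same make and size, up in its middle hole, but with a flat 80 x 50 mm aluminium stop plate at its outer end in place of a reel. To be left alone.

How it is judged:
By the outcome, as a careful person would: the job done as asked, in the order asked, and still so for the second after the job is handed in, with the robot touching nothing.
It also fails if it takes over 38 s, if anything falls off the work surface, if the arm or the gripper's body presses on something with over 40 N, if the wrist force passes 120 N, or if a joint passes its speed limit or range.

### The arm

A 6-joint arm with a two-finger parallel gripper is mounted at the origin on the work surface. World frame = base frame: x ahead of the robot, y to its left, z up, the work surface at z = 0. Lengths are in mm, angles in rad, forces in N, time in s.
With the tool pointing down it reaches from about 275 to 1000 mm from the base axis. Payload 8.4 kg.
Tool frame: the origin (TCP) lies between the finger pads; the fingertips stand 11 mm ahead of it and the grasp point (between the pads) lies 8 mm behind it (bot.tip_reach is the distance from the TCP to the fingertips, in mm); z points along the fingers, y is the line along which they close (so a half turn about z gives the same grasp; the last joint's range is limited). The gripper opens to 85 mm and grips with 20 to 120 N. Pads are 22 mm wide; open, the fingers measure 114 mm over their backs; the gripper's body (76 mm by 85 mm) begins 54 mm behind the grasp point. The pads swing forward as they close: fully open they stand 13 mm farther back than shut.
Start: joints at [1.213, 0.353, 1.633, -0, 1.155, -0.002], TCP at [217.711, 585.858, 242.281] pointing down, gripper open.
Joint ranges: [-2.63, 2.63], [-0.92, 2.1], [0.06, 2.66], [-1.3, 4.44], [0, 2.69], [-3.02, 3.02]. Speed limits (rad/s): [2.22, 2.22, 2.79, 3.14, 3.14, 3.14].

### API

Orientations are given as a 3x3 rotation matrix whose columns are the frame's x, y, z axes.
In Python, from workcell import bot gives the robot as it stands.
- The arm moves only by the tool drive_tool, never from a script. Its argument "deltas" is a list that holds one entry, the list of rows, each a list of 5 numbers: the opening, from -1 (shut) to 1 (fully open), so that 0 is half open, then the shift along the tool's x, y, z in mm, then the turn about the tool's z in rad. In form: [[[grip, dx, dy, dz, roll], ...]]. A call has 1 to 12 rows; each row is the pose to reach, as a shift and turn from the pose commanded when the call began, along the tool's axes at that moment; what a row does not reach only later rows make up. A row lasts 1/12 s, in which the tool goes at most 41.7 mm and 7.16 degrees, less where a joint would pass 70% of its speed; a pose out of reach is approached as far as the arm can. A call with a gripper value outside its range is refused whole. The fingers move at their own pace and stop on an object; "squeeze" is the grip in N (left out, the last holds). Time passes only in rows, so rows that repeat a pose let the fingers close. It gives the time, the measured TCP pose, the force, the opening and the grip force at its end, in the units of the state.
- bot.state(): the state, without advancing time (a new reading comes with each control period).
- bot.get_image(name): name is "scene" or "top" or "wrist"; returns a dict with "color" (420x560x3 uint8, red, green, blue), "vfov" (degrees; the focal length in pixels is half the picture's height over the tangent of half this angle, whatever the lens; pixels are square), "cx", "cy" (the principal point, pixels), "rvec" (rotation vector, rad) and "tvec" (3), from world to camera coordinates, as OpenCV has them. Camera axes: x right, y down, z forward; pixel columns grow to the right and rows downward; lengths in mm; the calibration is good to about 2 mm. A picture is of the moment at which its call begins. There is no depth.
- bot.close_job(): hands the job in; it is judged then, once.
The state is a dict: "t": time; "joint_pos": joint angles; "qd": joint speeds; "tau": joint torques, N m; "ee_pos": TCP position; "ee_rot": TCP orientation; "ft_force": force on the tool from outside, world axes, zero at the start; "torque": the same for the moment, N m; "gripper_width": finger opening in mm; "gripper_force": force on a finger pad.
Only numpy, scipy, OpenCV 4.12 (cv2) and the standard library are available. Lean on these libraries where they do the work, as an engineer would, in place of code of your own. Each camera call takes 0.05 s, during which the arm holds its last target. There are 200 camera calls.

## Working session

There is one attempt and no reset: what is moved stays moved. The work goes in short steps, Python scripts to look and compute and a tool call to move; the robot and the scene stay as the last step left them, time stands still between calls to the robot, and variables do not carry over. Pictures are saved under pics/ and viewed, at most 10 in all, crops included, and the job is handed in when it is done.

Besides the shell and the picture viewer there is one more tool, called as a command line: name --argument value ..., lists and objects as JSON in quotes. drive_tool: Moves the arm, as the interface text tells. Its arguments: {"type":"object","properties":{"deltas":{"type":"array","items":{"type":"array","items":{"type":"array","items":{"type":"number"}}}},"squeeze":{"type":"number"}},"required":["deltas"]}

```bash
mkdir -p pics; cat > h.py <<'E'
from workcell import bot
import cv2, numpy as np, json
def snap(name,fn):
    im=bot.get_image(name); cv2.imwrite('pics/'+fn+'.png',im['color'][:,:,::-1])
    json.dump({k:np.array(im[k]).tolist() for k in('vfov','cx','cy','rvec','tvec')},open('pics/'+fn+'.json','w'))
def ray(fn,u,v):
    c=json.load(open('pics/'+fn+'.json')); f=210/np.tan(np.radians(c['vfov'])/2)
    R=cv2.Rodrigues(np.array(c['rvec'],float))[0]; t=np.array(c['tvec'],float).ravel()
    d=R.T@np.array([(u-c['cx'])/f,(v-c['cy'])/f,1]); return -R.T@t, d/np.linalg.norm(d)
def tri(*obs):
    A=np.zeros((3,3));b=np.zeros(3);L=[ray(*o) for o in obs]
    for o,d in L: P=np.eye(3)-np.outer(d,d);A+=P;b+=P@o
    x=np.linalg.solve(A,b); return x.round(1),[round(float(np.linalg.norm((np.eye(3)-np.outer(d,d))@(x-o))),1) for o,d in L]
def atz(fn,u,v,z):
    o,d=ray(fn,u,v); return (o+d*(z-o[2])/d[2]).round(1)
E
python3 - <<'E'
from h import *
for n in('scene','top','wrist'): snap(n,n+'0')
a=[cv2.imread('pics/%s0.png'%n) for n in('scene','top')]
s=bot.state(); print(s['ee_pos'],np.round(s['ee_rot'],3),s['gripper_width'],s['ft_force'],bot.tip_reach)
E
```

```text
[217.60082994 585.5431873  241.74554292] [[-0.937  0.348 -0.   ]
 [ 0.348  0.937 -0.001]
 [-0.    -0.001 -1.   ]] 85.73382551203278 [-0.10545053 -0.258772    0.66164885] 11.0
```

View pics/scene0.png

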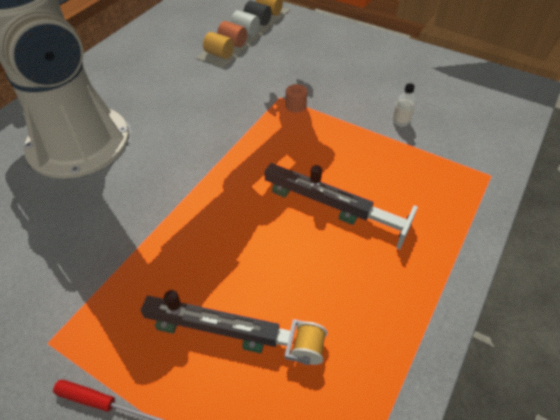

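View pics/top0.png

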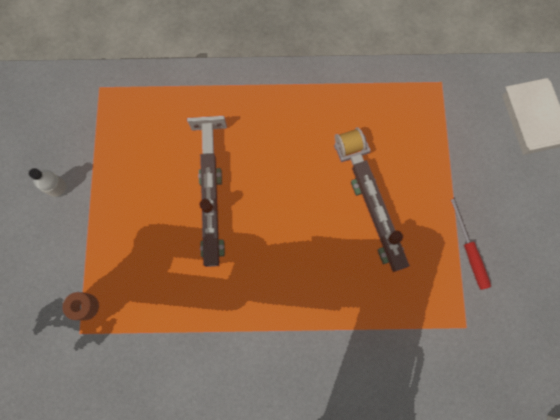

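View pics/wrist0.png

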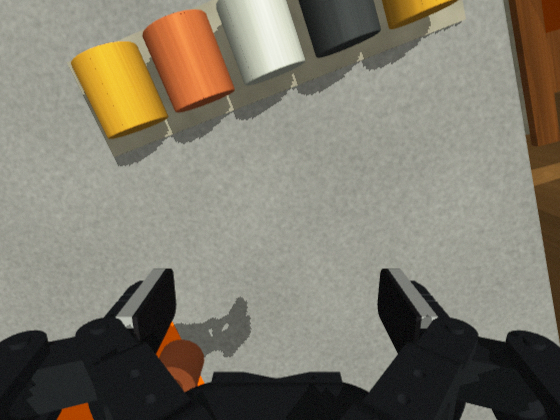

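Scene: the reel arm's button is at about (172,299), and its tube runs from (148,303) to (277,330). Top: the button is at (396,237), and the tube runs from (400,266) to (361,165). The stop arm is on the other side and well clear. The wrist camera doesn't show the arms yet.

```bash
python3 - <<'E'
from h import *
print('button',tri(('scene0',172,299),('top0',396,237)))
print('stop button',tri(('scene0',316,174),('top0',206,205)))
n=atz('top0',400,266,50);f=atz('top0',361,165,50);print(n,f,np.linalg.norm(n-f),np.degrees(np.arctan2(*(f-n)[[1,0]])))
# holes (white patches)
for p in [(371,187),(382,212)]: print('hole',atz('top0',*p,50))
print(atz('scene0',209,321,50),atz('scene0',243,327,50), 'reel',tri(('scene0',308,342),('top0',351,142)))
E
```

```text
button (array([ 516.8, -245.7,   87. ]), [0.2, 0.2])
stop button (array([588.7, 130.8,  83.7]), [0.3, 0.3])
[ 463.9 -258.7   50. ] [ 680.5 -191.4   50. ] 226.81457184228708 17.26059376434501
hole [ 631.4 -209.8   50. ]
hole [ 576.9 -229.5   50. ]
[ 579.  -233.7   50. ] [ 634.4 -213.    50. ] reel (array([ 738.3, -174.7,   37. ]), [0.1, 0.1])
```

```bash
python3 - <<'E'
import cv2,numpy as np
a=cv2.imread('pics/scene0.png')[270:380,120:340];b=cv2.imread('pics/top0.png')[120:280,320:430]
a=cv2.resize(a,None,fx=2.3,fy=2.3,interpolation=2);b=cv2.resize(b,None,fx=2.6,fy=2.6,interpolation=2)
o=np.zeros((420,800,3),np.uint8);o[:a.shape[0],:a.shape[1]]=a;o[:b.shape[0],510:510+b.shape[1]]=b
cv2.imwrite('pics/crop0.png',o)
E
```

```text
(no output)
```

View pics/crop0.png

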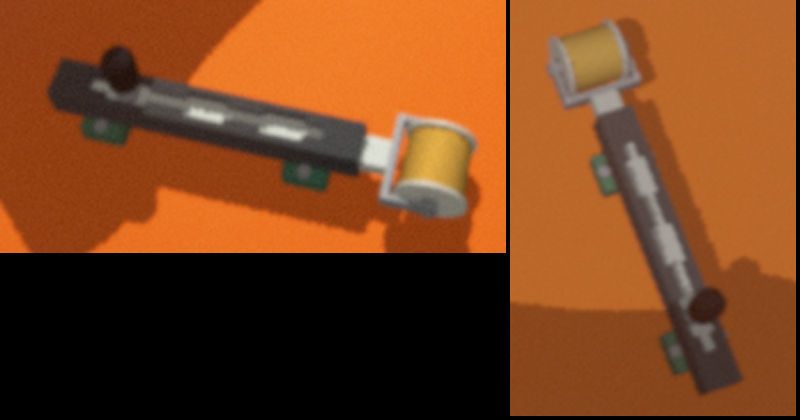

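The crop agrees: the button is at (517,-246,~85), the slot points about 17.3° and the last hole is at about (633,-211). I'll move above the button with the closing axis turned along the slot.

drive_tool --deltas '[[[1, -50, -60, 10, 0.1], [1, -75, -90, 15, 0.2], [1, -100, -120, 20, 0.3], [1, -130, -150, 25, 0.4], [1, -160, -185, 30, 0.5], [1, -190, -220, 35, 0.6], [1, -215, -250, 40, 0.7], [1, -240, -285, 45, 0.8], [1, -265, -315, 50, 0.911], [1, -285, -338, 50, 0.911], [1, -285, -338, 50, 0.911], [1, -285, -338, 50, 0.911]]]'

```text
t: 1.15
ee_pos: [367.6, 165.7, 191.8]
ee_rot: [[-0.296, 0.955, -0.0], [0.955, 0.296, -0.002], [-0.001, -0.001, -1.0]]
ft_force: [-0.7, 1.2, -0.1]
gripper_width: 85.2
gripper_force: 0.0
```

drive_tool --deltas '[[[1, -438, 20, 10, 0], [1, -438, 20, 10, 0], [1, -438, 20, 10, 0], [1, -438, 20, 10, 0], [1, -438, 20, 10, 0], [1, -438, 20, 10, 0], [1, -438, 20, 10, 0], [1, -438, 20, 10, 0], [1, -438, 20, 10, 0], [1, -438, 20, 10, 0], [1, -438, 20, 10, 0], [1, -438, 20, 10, 0]]]'

```text
t: 2.15
ee_pos: [519.2, -245.9, 182.1]
ee_rot: [[-0.297, 0.955, 0.002], [0.955, 0.297, -0.001], [-0.002, 0.001, -1.0]]
ft_force: [0.3, 1.0, 1.0]
gripper_width: 85.2
gripper_force: 0.0
```

```bash
python3 - <<'E'
from h import *
snap('wrist','w1');s=bot.state();print(s['ee_pos'],np.round(s['ee_rot'],3),s['ft_force'],np.round(s['joint_pos'],2))
E
```

```text
[ 517.98476264 -243.59492994  181.78483503] [[-0.297  0.955 -0.   ]
 [ 0.955  0.297  0.   ]
 [ 0.     0.    -1.   ]] [ 0.06656555  0.89085388 -0.0565077 ] [-0.44  0.34  1.8   0.    1.   -0.74]
```

View pics/w1.png

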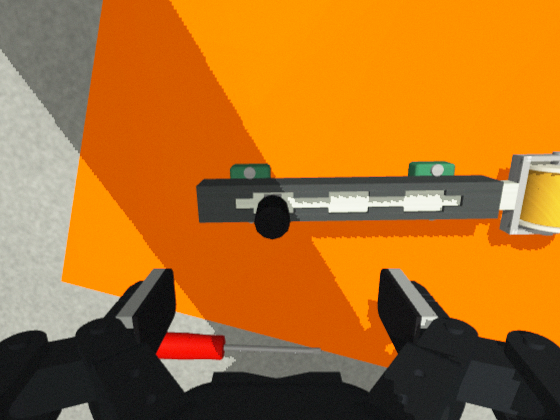

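The wrist view shows the button's top at about (272,219), the middle hole at (349,202), the last hole at (423,201), and the slot almost level in the image.

```bash
python3 - <<'E'
from h import *
print('btn',atz('w1',272,219,100), tri(('w1',272,215),('top0',396,237),('scene0',172,299)))
h=[atz('w1',*p,50) for p in((349,202),(423,201))];print(h,tri(('w1',349,202),('top0',382,212),('scene0',209,321)),tri(('w1',423,201),('top0',371,187),('scene0',243,327)))
a,b=atz('w1',198,202,50),atz('w1',501,200,50);print(a,b,(a+b)/2,np.linalg.norm(a-b),np.degrees(np.arctan2(*(b-a)[[1,0]])))
E
```

```text
btn [ 515.9 -244.2  100. ] (array([ 516.5, -245.6,   86.7]), [0.4, 0.3, 0.3])
[array([ 574.2, -228.1,   50. ]), array([ 629.9, -209.9,   50. ])] (array([ 577.1, -230.6,   43. ]), [1.4, 1.5, 1.1]) (array([ 632.9, -210.8,   44.3]), [0.2, 0.2, 0.3])
[ 459.9 -263.5   50. ] [ 688.6 -190.8   50. ] [ 574.25 -227.15   50.  ] 239.97704056846777 17.634611762631835
```

drive_tool --deltas '[[[1, -1.5, -1.5, 30, 0], [1, -1.5, -1.5, 60, 0], [1, -1.5, -1.5, 85, 0], [1, -1.5, -1.5, 100, 0], [1, -1.5, -1.5, 105, 0], [0, -1.5, -1.5, 105, 0], [-0.4, -1.5, -1.5, 105, 0], [-0.7, -1.5, -1.5, 105, 0], [-0.7, -1.5, -1.5, 105, 0], [-0.7, -1.5, -1.5, 105, 0]]]' --squeeze 35

```text
t: 3.03
ee_pos: [516.9, -244.3, 78.4]
ee_rot: [[-0.299, 0.954, 0.002], [0.954, 0.299, -0.001], [-0.001, 0.001, -1.0]]
ft_force: [-4.4, -2.1, 1.7]
gripper_width: 25.3
gripper_force: 2.6
```

```bash
python3 - <<'E'
from h import *
s=bot.state();print(s['t'],s['ee_pos'],s['ft_force'],s['gripper_width'],s['gripper_force'])
snap('wrist','w2')
E
```

```text
3.0333 [ 516.93303963 -244.25614387   78.39088762] [-4.41649263 -2.06266008  1.74934272] 25.290501468361633 2.5696563720703125
```

View pics/w2.png

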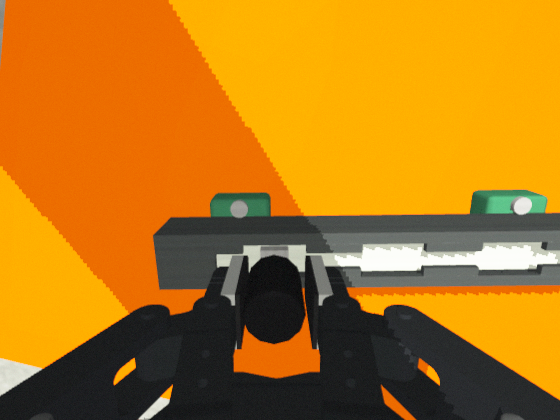

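The pads sit on both sides of the button at (274,300). I'll close firmly, then press.

drive_tool --deltas '[[[-1, 0, 0, 0, 0], [-1, 0, 0, 0, 0], [-1, 0, 0, 0, 0], [-1, 0, 0, 0, 0]]]' --squeeze 40

```text
t: 3.42
ee_pos: [516.8, -244.2, 77.6]
ee_rot: [[-0.299, 0.954, 0.001], [0.954, 0.299, -0.0], [-0.001, 0.001, -1.0]]
ft_force: [1.2, 0.6, 2.1]
gripper_width: 23.2
gripper_force: 39.1
```

drive_tool --deltas '[[[-1, 0, 0, 2, 0], [-1, 0, 0, 4, 0], [-1, 0, 0, 6, 0], [-1, 0, 0, 7.5, 0], [-1, 0, 0, 7.5, 0], [-1, 0, 0, 7.5, 0]]]'

```text
t: 3.92
ee_pos: [516.9, -244.3, 70.4]
ee_rot: [[-0.299, 0.954, 0.001], [0.954, 0.299, -0.0], [-0.001, 0.001, -1.0]]
ft_force: [-0.4, 1.4, 11.1]
gripper_width: 22.8
gripper_force: 40.1
```

drive_tool --deltas '[[[-1, 0, 3, 0, 0], [-1, 0, 8, 0, 0], [-1, 0, 14, 0, 0], [-1, 0, 20, 0, 0], [-1, 0, 26, 0, 0], [-1, 0, 30, 0, 0], [-1, 0, 30, 0, 0]]]'

```text
t: 4.5
ee_pos: [545.9, -234.9, 70.5]
ee_rot: [[-0.299, 0.954, 0.001], [0.954, 0.299, -0.0], [-0.0, 0.001, -1.0]]
ft_force: [1.0, 3.4, 12.3]
gripper_width: 23.0
gripper_force: 40.2
```

drive_tool --deltas '[[[-1, 0, 5, 0, 0], [-1, 0, 13, 0, 0], [-1, 0, 22, 0, 0], [-1, 0, 31, 0, 0], [-1, 0, 40, 0, 0], [-1, 0, 49, 0, 0], [-1, 0, 58, 0, 0], [-1, 0, 67, 0, 0], [-1, 0.5, 76, 0, 0], [-1, 0.5, 84, 0, 0], [-1, 0.5, 89.5, 0, 0], [-1, 0.5, 89.5, 0, 0]]]'

```text
t: 5.5
ee_pos: [631.4, -207.0, 70.5]
ee_rot: [[-0.3, 0.954, 0.001], [0.954, 0.3, 0.001], [0.0, 0.001, -1.0]]
ft_force: [0.1, 3.7, 11.8]
gripper_width: 22.7
gripper_force: 40.0
```

```bash
python3 - <<'E'
from h import *
s=bot.state();print(s['t'],s['ee_pos'],s['ft_force'],s['gripper_width'],s['gripper_force'])
snap('wrist','w3')
p=np.array(s['ee_pos'])[:2]-[574.25,-227.15];a=np.radians(17.6);print(p@[np.cos(a),np.sin(a)],p@[-np.sin(a),np.cos(a)])
E
```

```text
5.5 [ 631.39285476 -207.02426935   70.4831697 ] [ 0.05223483  3.67961443 11.7980655 ] 22.720747848959007 39.981027245521545
60.553450869001644 1.90537988564067
```

View pics/w3.png

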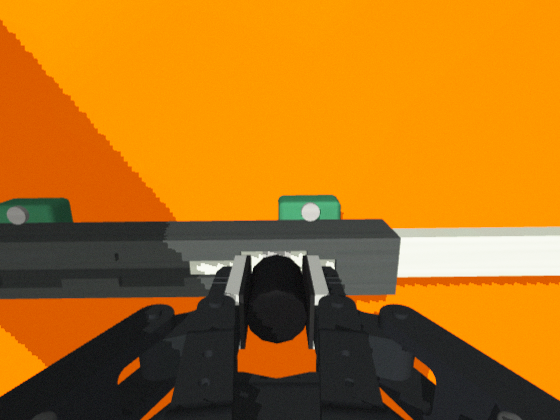

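The button, at (276,297), is centred over the last hole (242–307), and the inner tube is extended. I'll let the button rise while still holding it.

drive_tool --deltas '[[[-1, 0, 0, -2, 0], [-1, 0, 0, -4, 0], [-1, 0, 0, -6, 0], [-1, 0, 0, -7.5, 0], [-1, 0, 0, -7.5, 0], [-1, 0, 0, -7.5, 0]]]'

```text
t: 6.05
ee_pos: [629.8, -207.5, 77.0]
ee_rot: [[-0.299, 0.954, -0.001], [0.954, 0.299, 0.001], [0.001, -0.001, -1.0]]
ft_force: [0.2, 4.4, 3.5]
gripper_width: 22.7
gripper_force: 39.1
```

drive_tool --deltas '[[[-0.5, 0, 0, 0, 0], [-0.3, 0, 0, 0, 0], [0, 0, 0, 0, 0], [0.5, 0, 0, 0, 0], [1, 0, 0, 0, 0], [1, 0, 0, 0, 0], [1, 0, 0, -20, 0], [1, 0, 0, -50, 0], [1, 0, 0, -80, 0], [1, 0, 0, -105, 0], [1, 0, 0, -105, 0], [1, 0, 0, -105, 0]]]'

```text
t: 7.05
ee_pos: [631.2, -208.2, 184.1]
ee_rot: [[-0.299, 0.954, 0.003], [0.954, 0.299, -0.001], [-0.002, 0.003, -1.0]]
ft_force: [-0.3, 0.2, -0.1]
gripper_width: 85.3
gripper_force: 0.0
```

```bash
python3 - <<'E'
from h import *
s=bot.state();print(s['t'],s['ee_pos'],s['ft_force'],s['gripper_width'],s['gripper_force'])
snap('wrist','w4');snap('scene','s4');snap('top','t4')
a=cv2.imread('pics/s4.png')[250:400,120:400];a=cv2.resize(a,None,fx=1.4,fy=1.4,interpolation=2)
b=cv2.imread('pics/w4.png')[100:420,80:480]
o=np.zeros((330,800,3),np.uint8);o[:a.shape[0],:a.shape[1]]=a;o[:320,400:800]=b
o[:a.shape[0],:392]=a
cv2.imwrite('pics/crop4.png',o)
E
```

```text
7.05 [ 631.1614965  -208.24129757  184.1353302 ] [-0.27424752  0.24781579 -0.09666225] 85.28243926278107 0.0
```

View pics/crop4.png

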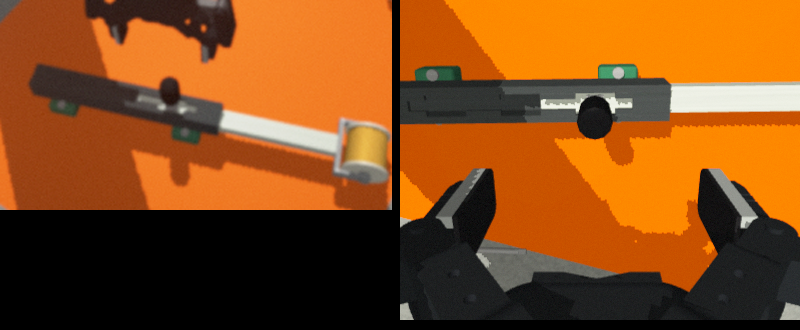

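The button stands in the last hole at about (170,90) in the scene crop and (594,117) in the wrist crop. Triangulating its height will show whether it popped up.

```bash
python3 - <<'E'
from h import *
x,e=tri(('s4',241.4,314),('w4',274,214));print(x,e,'ref up',tri(('scene0',172,299),('w1',272,215)))
p=x[:2]-[574.25,-227.15];a=np.radians(17.6);print(p@[np.cos(a),np.sin(a)],p@[-np.sin(a),np.cos(a)])
E
```

```text
[ 630.  -207.8   84.6] [0.3, 0.3] ref up (array([ 516.3, -245.5,   86.3]), [0.2, 0.2])
58.991237115477894 1.5871180124562372
```

The button is up: it measures 85 mm, against about 83 up and 75 pressed. It sits 1 mm from the hole's middle and the robot is clear.

```bash
python3 -c "
from workcell import bot
print(bot.close_job())"
```

```text
the job is handed in; nothing more can be done
None
```

The reel arm is pulled out to its longest setting, with its button popped up and locked in the last hole (measured within about 1 mm of the hole's middle); the stop arm was left alone, and the job was handed in at about 7 s with the gripper open and clear.

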